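# Close a glued panel joint with a turnbuckle clamp

### The arm

A 6-joint arm with a two-finger parallel gripper is mounted at the origin on the work surface. World frame = base frame: x ahead of the robot, y to its left, z up, the work surface at z = 0. Lengths are in mm, angles in rad, forces in N, time in s.
With the tool pointing down it reaches from about 400 to 925 mm from the base axis. Payload 12.5 kg.
Tool frame: the origin (TCP) lies midway between the tips of the shut fingers; the grasp point (between the pads) lies 19 mm behind it; z points along the fingers, y is the line along which they close (so a half turn about z gives the same grasp; the last joint's range is limited). The gripper opens to 95 mm and grips with 3 to 60 N. Pads are 20 mm wide; open, the fingers measure 119 mm over their backs; the gripper's body (75 mm by 180 mm) begins 59 mm behind the grasp point.
Start: joints at [-1.311, 0.491, 1.559, -0, 1.092, -0.106], TCP at [223.584, -583.658, 214.661] pointing down, gripper open.
Joint ranges: [-3.1, 3.1], [-0.84, 2.19], [0.05, 2.79], [-1.13, 4.28], [0.06, 2.93], [-2.69, 2.69]. Speed limits (rad/s): [2.22, 2.22, 2.79, 3.14, 3.14, 3.14].

### API

Orientations are given as [roll, pitch, yaw] about the fixed x, y, z axes, in that order (R = Rz(yaw) Ry(pitch) Rx(roll)).
In Python, from cell import state, read_camera, camera_info, env gives the robot as it stands.
- The arm moves only by the tool move_arm, never from a script. Its argument "commands" is a list of rows, each a list of 3 entries, a list of its own where there are three numbers: the shift along the world's x, y, z in cm, then the turn, a rotation vector about the world's x, y, z in degrees, then the opening, from 0 (shut) to 1 (fully open). A call has 1 to 10 rows; each row shifts and turns the commanded pose from where the row before left it; what a row does not reach is not made up. A row lasts 1/10 s, in which the tool goes at most 50 mm and 8.59 degrees, less where a joint would pass 70% of its speed; a pose out of reach is approached as far as the arm can. A call with a gripper value outside its range is refused whole. The fingers move at their own pace and stop on an object; the grip force is fixed at half the most. Time passes only in rows, so rows that do not move let the fingers close. It gives the time, the measured TCP pose, the force, the opening and the grip force at its end, in the units of the state.
- state(): the state, without advancing time (a new reading comes with each control period).
- read_camera(name): name is "side" or "top" or "wrist"; returns the picture (480x640x3 uint8, blue, green, red); there is no depth.
- camera_info(name): a dict with "K" (3x3 intrinsics, pixels), "cam_to_world" (4x4, takes a point from camera to world coordinates). Camera axes: x right, y down, z forward; pixel columns grow to the right and rows downward; lengths in mm; the calibration is good to about 2 mm. A picture is of the moment at which its call begins: read the wrist's pose just before it. camera_info takes no time and is no camera call; for the wrist camera it gives the pose at the moment of the call.
- env.job_done(): hands the job in; it is judged then, once.
The state is a dict: "t": time; "joints": joint angles; "qvel": joint speeds; "tau": joint torques, N m; "eef_pos": TCP position; "tcp_rot": TCP orientation; "ft_force": force on the tool from outside, world axes, zero at the start; "moment": the same for the moment, N m; "opening": opening from 0.0 (shut) to 1.0 (fully open); "grip_force": force on a finger pad.
Only numpy, scipy, OpenCV 4.12 (cv2) and the standard library are available. Lean on these libraries where they do the work, as an engineer would, in place of code of your own. Each camera call takes 0.05 s, during which the arm holds its last target. There are 200 camera calls.

### The job

Lift the orange spacer out of the open joint between the two boards and put it in the green tray. Then turn the turnbuckle by its cross bars so that both jaws draw in together, until the glue joint is closed and the boards are clamped snugly, but not overtight, and let go. Push gently on the clamp, and do not disturb the glue bottle, the tape or the tin.

Things in the scene. Friction and masses are not known exactly. Their poses are not given: they have to be found in the camera images.
- jig: Fixed gluing jig: plywood bed 340 x 320 x 18 mm, a jaw at each side and the turnbuckle between the jaws. Origin at the centre of the bed's underside; x across the turnbuckle (roughly away from the robot), y along the turnbuckle axis and the clamping direction, z up.
- hub (a point): Centre of the turnbuckle, on its axis, 115 mm above the jig's origin; axes as the jig's. The turnbuckle body is 110 mm long (along y), 26 to 38 mm thick. Here four steel bars, 10 mm thick, stick out at right angles to the axis, 90 degrees apart, each with a 16 mm ball at its end, ball centre 60 mm from the axis.
- turnbuckle (a joint): Angle (rad) of the turnbuckle about the jig's +y. At 0 the red-balled bar points straight up, at a it leans by a towards jig +x. Growing (uppermost bar pushed to +x, away from the robot) tightens: each jaw moves in 2.2 mm per rad; falling loosens. Starts at 0 to 1.5; some 4 to 6 rad of turning are needed, so push several bars in turn. It stays where it is left.
- red_ball (a point): Centre of the red ball on one bar (the other three are black). Force to turn: the free-running thread takes 0.30 N m, i.e. 6 N pushed square on a bar 50 mm from the axis. Once the boards meet it rises by 0.0044 N m per newton of clamping. Snug is 25 to 65 N clamping, best 45 N: 0.50 N m or 10 N on the bar. At 80 N clamping (0.65 N m, 13 N) the joint is spoilt.
- jaw_left_top (a point): Middle of the top edge of the blue steel jaw on the jig's +y side: an upright plate 60 mm wide (x), 12 mm thick, its top 134 mm above the jig's origin, joined to the turnbuckle's threaded rod. It carries a stiff rubber pad at board height and slides along y only. When the boards have met, clamping grows by roughly 60 to 90 N for each further rad of turning.
- jaw_right_top (a point): The same on the jaw on the jig's -y side.
- board_left: Loose board on the bed on the jig's +y side, 280 (jig x) x 100 (jig y) x 22 mm, about 0.4 kg, medium brown wood; origin at the centre of its underside, axes along its edges (nearly the jig's). It starts 6.5 to 7.5 mm from its closed place; closed, the centres of the two boards are 100 mm apart.
- board_right: The same board in pale wood on the jig's -y side.
- spacer: Loose upright orange spacer stick, 40 (x) x 10 (y) x 85 mm, about 30 g, standing on the bed in the gap between the boards, towards the robot, some 115 mm from the turnbuckle axis; its upper 63 mm stand above the boards. Origin at the centre of its underside, z along its height.
- tray: Fixed open green tray, 160 (x) x 120 (y) x 30 mm high, walls and floor 4 to 5 mm; origin at the centre of its underside. It is on the left or the right of the jig.
- glue: Bystander: white glue bottle, 60 mm diameter, 170 mm high, origin under its centre.
- tape: Bystander: roll of blue tape lying flat, 100 mm diameter, 24 mm high, origin under its centre.
- tin: Bystander: open metal tin, 90 mm diameter, 50 mm high, with a brush in it that stands out to 80 mm height; origin under its centre.

How it is judged:
By the outcome, as a careful person would: the job done as asked, in the order asked, and still so for the second after the job is handed in, with the robot touching nothing.
It also fails if it takes over 72 s, if anything falls off the work surface, if the arm or the gripper's body presses on something with over 40 N, if the wrist force passes 120 N, or if a joint passes its speed limit or range.

## Working session

There is one attempt and no reset: what is moved stays moved. The work goes in short steps, Python scripts to look and compute and a tool call to move; the robot and the scene stay as the last step left them, time stands still between calls to the robot, and variables do not carry over. Pictures are saved under pics/ and viewed, at most 10 in all, crops included, and the job is handed in when it is done.

Besides the shell and the picture viewer there is one more tool, called after "Emit:" as name(argument=value, ...) on one line, values as JSON. move_arm: Moves the arm, as the interface text tells. Its arguments: {"type":"object","properties":{"commands":{"type":"array"}},"required":["commands"]}

```bash
mkdir -p pics; python3 - <<'E'
from cell import *
import cv2,numpy as np
for n in("top","side"):
    cv2.imwrite(f"pics/{n}0.png",read_camera(n)); c=camera_info(n); print(n,np.round(c["K"],1).tolist(),np.round(c["cam_to_world"],3).tolist())
print(state())
E
```

```text
top [[517.4, 0.0, 316.0], [0.0, 517.4, 241.4], [0.0, 0.0, 1.0]] [[0.014, -0.995, 0.097, 436.877], [-1.0, -0.013, 0.01, -8.201], [-0.009, -0.097, -0.995, 1340.453], [0.0, 0.0, 0.0, 1.0]]
side [[606.4, 0.0, 308.5], [0.0, 606.4, 230.9], [0.0, 0.0, 1.0]] [[-0.977, -0.115, 0.179, 308.646], [-0.212, 0.595, -0.775, 1049.648], [-0.018, -0.795, -0.606, 932.091], [0.0, 0.0, 0.0, 1.0]]
{'t': 0.1, 'joints': array([-1.31062299e+00,  4.91485951e-01,  1.55937760e+00,  1.55493225e-05,
        1.09168105e+00, -1.05597649e-01]), 'qvel': array([-0.00045791, -0.00143756, -0.00139366, -0.0014781 ,  0.00175288,
       -0.00100175]), 'tau': array([ 4.07891217e-03, -6.13621688e+01, -2.58604664e+01,  6.94548595e-02,
        4.70123102e-02, -6.30465638e-05]), 'eef_pos': array([ 223.51668531, -583.44685704,  214.13221832]), 'tcp_rot': array([-3.14064746e+00, -1.14051727e-04,  3.65763755e-01]), 'ft_force': array([-0.71487776,  0.1116165 ,  0.1431378 ]), 'moment': array([-0.03264944, -0.02927816, -0.05497292]), 'grip_force': 0.0, 'opening': 0.9994285991130385}
```

View pics/top0.png

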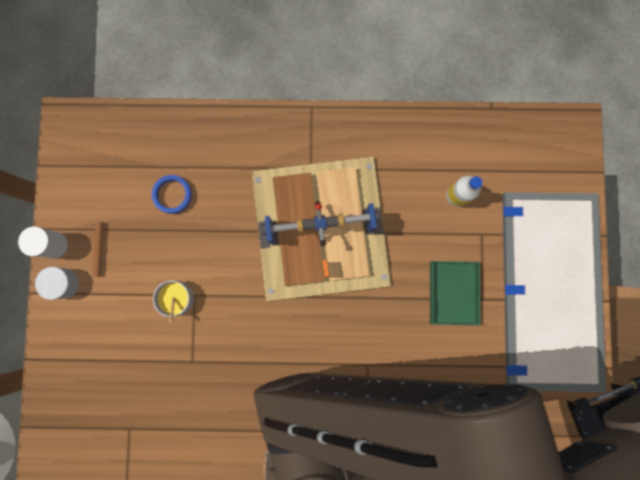

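View pics/side0.png

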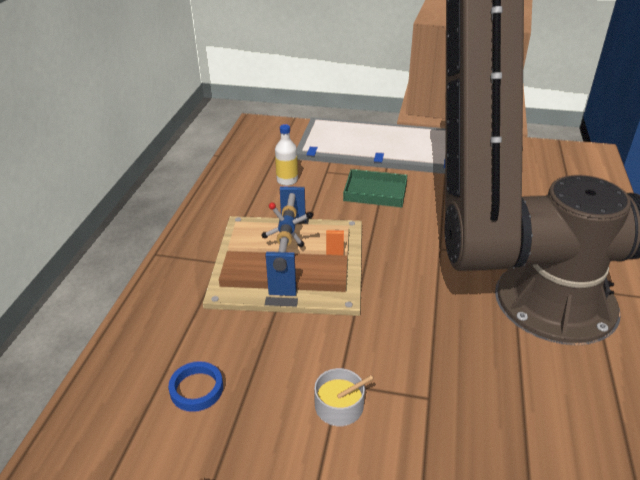

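The top view shows the jig at (321,228), with bed corners near (252,171), (375,157), (390,286) and (267,300). The hub is at about (321,223), the red ball at (318,205), the spacer at (326,268), the tray at (456,293) and the glue at (465,190). The tape and tin are far to the left. The side view shows the red ball at (272,206) and the spacer at (336,242).

```bash
cat > h.py <<'E'
from cell import *
import cv2,numpy as np
def ray(n,p):
    c=camera_info(n);T=np.array(c["cam_to_world"]);d=T[:3,:3]@np.linalg.solve(np.array(c["K"]),[p[0],p[1],1.]);return T[:3,3],d
def at(n,p,z):
    o,d=ray(n,p);return o+d*(z-o[2])/d[2]
def proj(n,X):
    c=camera_info(n);T=np.array(c["cam_to_world"]);q=np.array(c["K"])@(T[:3,:3].T@(np.array(X)-T[:3,3]));return q[:2]/q[2]
def tri(p,q,a="top",b="side"):
    o1,d1=ray(a,p);o2,d2=ray(b,q);s,_,_,_=np.linalg.lstsq(np.c_[d1,-d2],o2-o1,rcond=None)
    A=o1+d1*s[0];B=o2+d2*s[1];return (A+B)/2,np.linalg.norm(A-B)
def blob(im,lo,hi,roi=None):
    m=cv2.inRange(cv2.cvtColor(im,cv2.COLOR_BGR2HSV),lo,hi)
    if roi: k=np.zeros_like(m);x0,y0,x1,y1=roi;k[y0:y1,x0:x1]=1;m*=k
    n,l,s,c=cv2.connectedComponentsWithStats(m);i=1+np.argmax(s[1:,4]);return c[i],s[i],cv2.minAreaRect(np.argwhere(l==i)[:,::-1].astype(np.float32))
E
python3 - <<'E'
from h import *
t=cv2.imread("pics/top0.png");s=cv2.imread("pics/side0.png")
C=np.array([at("top",p,18) for p in[(252,171),(375,157),(390,286),(267,300)]]);print(C.round(),C.mean(0),np.linalg.norm(C-np.roll(C,1,0),axis=1))
for nm,im,r in(("top",t,(240,150,400,310)),("side",s,(200,170,370,310))):
    print(nm,"red",blob(im,(0,150,80),(4,255,255),r),"or",blob(im,(5,200,150),(14,255,255),r))
    print("blue",blob(im,(105,120,40),(125,255,255),(240,200,300,260) if nm=="top" else (260,250,310,300)),blob(im,(105,120,40),(125,255,255),(355,190,390,240) if nm=="top" else (270,180,310,225)))
print("tray",[at("top",p,30).round() for p in[(431,262),(480,262),(481,324),(431,324)]])
a=cv2.resize(t[155:305,245:395],None,fx=4,fy=4,interpolation=cv2.INTER_CUBIC)
cv2.imwrite("pics/z1.png",a);
cv2.imwrite("pics/z2.png",cv2.resize(s[175:315,200:370],None,fx=4,fy=4,interpolation=cv2.INTER_CUBIC))
E
```

```text
[[ 748.  175.   18.]
 [ 789. -145.   18.]
 [ 454. -184.   18.]
 [ 414.  128.   18.]] [601.1702445   -6.83267292  18.        ] [336.64710328 322.62026526 336.81183656 314.78321293]Traceback (most recent call last):
  File "<stdin>", line 5, in <module>
  File "h.py", line 15, in blob
    n,l,s,c=cv2.connectedComponentsWithStats(m);i=1+np.argmax(s[1:,4]);return c[i],s[i],cv2.minAreaRect(np.argwhere(l==i)[:,::-1].astype(np.float32))
                                                    ~~~~~~~~~^^^^^^^^^
    return _wrapfunc(a, 'argmax', axis=axis, out=out, **kwds)
    return bound(*args, **kwds)
ValueError: attempt to get argmax of an empty sequence
```

```bash
python3 - <<'E'
from h import *
t=cv2.imread("pics/top0.png");s=cv2.imread("pics/side0.png")
def tb(*a):
    try: r=blob(*a); return r[0].round(1),r[1][:5],np.round(r[2][0],1),np.round(r[2][1],1),round(r[2][2],1)
    except ValueError: return None
for nm,im,r in(("top",t,(240,150,400,310)),("side",s,(200,170,370,310))):
    print(nm,"red",tb(im,(0,140,60),(4,255,255),r),tb(im,(174,140,60),(180,255,255),r),"or",tb(im,(5,190,130),(14,255,255),r))
    print("blue",tb(im,(105,120,40),(125,255,255),(240,200,300,260) if nm=="top" else (260,250,310,300)),tb(im,(105,120,40),(125,255,255),(355,190,390,240) if nm=="top" else (270,180,310,225)))
print("tray",[at("top",p,30).round() for p in[(431,262),(480,262),(481,324),(431,324)]])
cv2.imwrite("pics/z1.png",cv2.resize(t[155:305,245:395],None,fx=4,fy=4,interpolation=cv2.INTER_CUBIC))
cv2.imwrite("pics/z2.png",cv2.resize(s[175:315,200:370],None,fx=4,fy=4,interpolation=cv2.INTER_CUBIC))
E
```

```text
top red (array([317.8, 206. ]), array([316, 203,   5,   7,  25], dtype=int32), array([318., 206.]), array([5.7, 4.2]), 45.0) None or None
blue (array([268. , 228.7]), array([266, 218,   5,  22,  72], dtype=int32), array([267.9, 228.5]), array([21.3,  3.3]), 84.8) (array([372. , 216.7]), array([369, 205,   7,  23,  92], dtype=int32), array([371.9, 216. ]), array([22.3,  4.5]), 82.9)
side red (array([271.6, 205.5]), array([269, 203,   7,   6,  33], dtype=int32), array([272. , 205.5]), array([6., 5.]), 0.0) None or None
blue (array([281.1, 274.9]), array([266, 253,  30,  42, 968], dtype=int32), array([280.8, 273.4]), array([42.8, 27.2]), 86.1) (array([293.5, 198.3]), array([280, 187,  25,  30, 411], dtype=int32), array([292.1, 201.4]), array([29.9, 23.1]), 87.1)
tray [array([ 516., -286.,   30.]), array([ 518., -410.,   30.]), array([ 362., -410.,   30.]), array([ 361., -285.,   30.])]
```

View pics/z1.png

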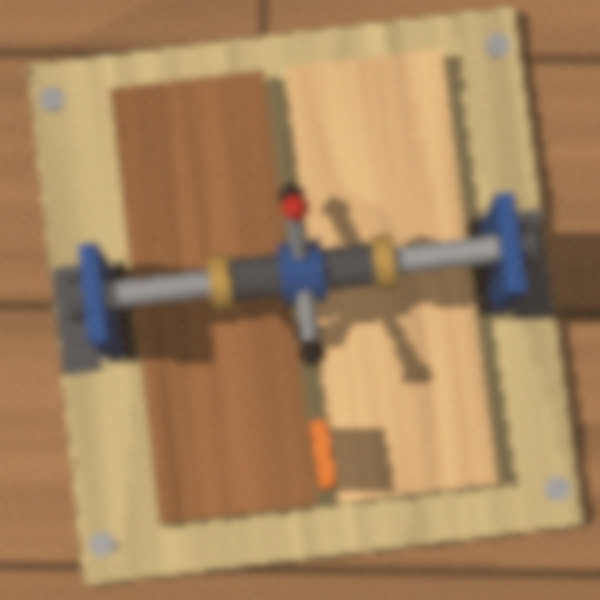

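View pics/z2.png

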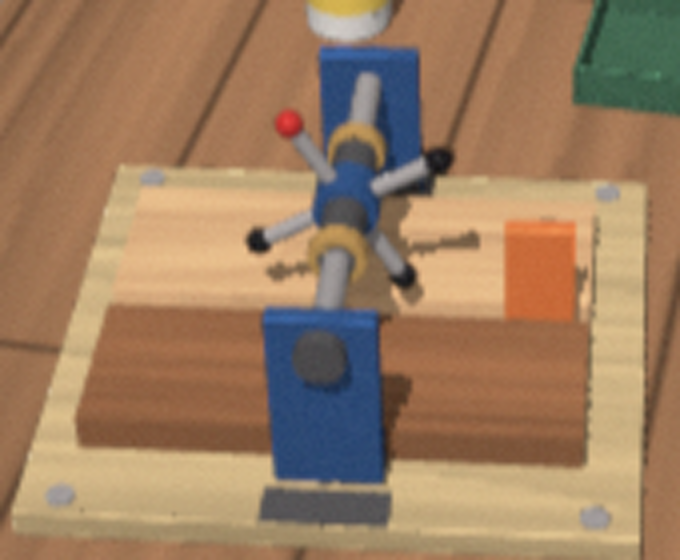

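The zoomed top view puts the hub at full-frame pixel (320.3,222.5), the spacer top at (325.3,268.5) and the red ball at (317.8,206). The side view shows the red bar leaning about 45° to +x, with black bars at the other three diagonals.

```bash
python3 - <<'E'
from h import *
z1=lambda u,v:(245+u/4,155+v/4); z2=lambda u,v:(200+u/4,175+v/4)
R=tri((317.8,206),(271.8,205.6));print("red",R)
print("black near",tri(z1(311,352),z2(440,159)))
hub=at("top",z1(301,270),128);print("hub",hub, at("side",z2(345,200),115))
JL=tri(z1(88,298-0),z2(323,313));print("jaws",at("top",z1(90,248),134),at("top",z1(97,345),134),at("top",z1(505,196),134),at("top",z1(517,295),134))
print("spacer",at("top",z1(321,454),103),[at("top",z1(*p),103).round() for p in[(309,421),(325,421),(318,487),(335,486)]],"side",at("side",z2(540,224),103))
# gap between boards at z=40
for p in[(278,75),(330,500)]:print("gap",at("top",z1(*p),40).round())
E
```

```text
red (array([632.4128628 ,   0.85153619, 170.30626399]), np.float64(0.4984225943968803))
black near (array([549.63543794, -11.62645003, 147.94274319]), np.float64(0.4294588921307748))
hub [599.87084389  -5.19383196 128.        ] [604.29304951  -7.48853209 115.        ]
jaws [610.53857241 119.2015639  134.        ] [553.21180243 113.77148799 134.        ] [ 644.56465953 -124.82491006  134.        ] [ 585.90004502 -132.06925631  134.        ]
spacer [492.52352673 -18.54300576 103.        ] [array([512., -11., 103.]), array([512., -21., 103.]), array([473., -17., 103.]), array([474., -27., 103.])] side [495.17681185 -21.8512363  103.        ]
gap [737.  11.  40.]
gap [467. -25.  40.]
```

Emit:
move_arm(commands=[[[2,4.3,0],[0,0,-1.5],0.45],[[2,4.3,0],[0,0,-1.5],0.45],[[2,4.3,0],[0,0,-1.5],0.45],[[2,4.3,0],[0,0,-1.5],0.45],[[2,4.3,0],[0,0,-1.5],0.45],[[2,4.3,0],[0,0,-1.5],0.45],[[2,4.3,0],[0,0,-1.5],0.45],[[2,4.3,0],[0,0,-1.5],0.45],[[2,4.3,0],[0,0,-1.5],0.45],[[2,4.3,-2],[0,0,0],0.45]])

```text
t: 1.1
eef_pos: [424.3, -153.5, 196.5]
tcp_rot: [3.139, -0.003, 0.129]
ft_force: [1.5, -1.0, -0.4]
opening: 0.452
grip_force: 0.0
```

```bash
python3 - <<'E'
from h import *
from scipy.spatial.transform import Rotation as Ro
s=state();R=Ro.from_euler('xyz',s["tcp_rot"]).as_matrix();T=np.array(camera_info("wrist")["cam_to_world"])
print(s["eef_pos"],s["tcp_rot"],s["opening"],s["ft_force"]);print("cam in tool",R.T@(T[:3,3]-s["eef_pos"]),R.T@T[:3,2])
E
```

```text
[ 424.31490006 -153.46197069  196.53314071] [ 3.13928505e+00 -3.11321397e-03  1.29182313e-01] 0.4523206233237198 [ 1.54168397 -1.01257975 -0.35591496]
cam in tool [  78.13014843    0.99922061 -169.34093531] [-2.76856208e-01 -5.60569575e-04  9.60911196e-01]
```

Emit:
move_arm(commands=[[[2.1,4.5,-1],[0,0,0],0.45],[[2.1,4.5,-1],[0,0,0],0.45],[[2.2,4.4,-1],[0,0,0],0.45],[[0,0,0],[0,0,0],0.45]])

```text
t: 1.5
eef_pos: [487.4, -17.8, 164.3]
tcp_rot: [-3.141, 0.001, 0.135]
ft_force: [-0.9, -0.7, -0.7]
opening: 0.451
grip_force: 0.0
```

```bash
python3 - <<'E'
from h import *
s=state();print(s["eef_pos"],s["tcp_rot"])
im=read_camera("wrist");cv2.imwrite("pics/w1.png",im)
h=cv2.cvtColor(im,cv2.COLOR_BGR2HSV);m=cv2.inRange(h,(3,170,120),(14,255,255))
n,l,st,c=cv2.connectedComponentsWithStats(m)
for i in range(1,n):
    if st[i,4]>300:print(st[i],c[i],at("wrist",c[i],103),[at("wrist",p,103).round(1) for p in cv2.boxPoints(cv2.minAreaRect(np.argwhere(l==i)[:,::-1].astype(np.float32)))])
E
```

```text
[487.38323974 -17.8479955  164.25973219] [-3.14073511e+00  1.26121789e-03  1.35423744e-01]
[313 198  15  78 503] [321.79324056 228.66202783] [506.57346869 -21.07680529 103.        ] [array([525.9, -12.7, 103. ]), array([527.1, -21.6, 103. ]), array([474.8, -29.1, 103. ]), array([473.5, -19.6, 103. ])]
```

View pics/w1.png

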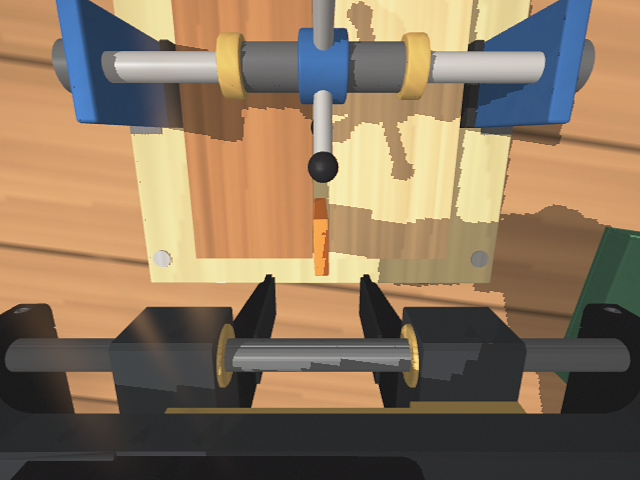

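The wrist view shows the spacer's top face at columns 314–328 and rows 218–275. The near black ball is at (322,167), the hub ring at (323,66), and the fingertips straddle the joint at columns 270 and 368.

```bash
python3 - <<'E'
from h import *
for p,z in[((321,247),103),((321,219),103),((321,275),103),((322,167),146),((323,66),115),((323,66),128)]:print(p,at("wrist",p,z).round(1))
E
```

```text
(321, 247) [494.  -22.3 103. ]
(321, 219) [512.9 -19.7 103. ]
(321, 275) [474.2 -25.  103. ]
(322, 167) [549.5 -14.7 146. ]
(323, 66) [601.4  -8.5 115. ]
(323, 66) [599.2  -8.6 128. ]
```

Emit:
move_arm(commands=[[[0.1,-0.3,-4],[0,0,0],0.45],[[0,0,-4],[0,0,0],0.45],[[0,0,-1.8],[0,0,0],0.45],[[0,0,0],[0,0,0],0.2],[[0,0,0],[0,0,0],0.0],[[0,0,0],[0,0,0],0.0],[[0,0,0],[0,0,0],0.0],[[0,0,0],[0,0,0],0.0]])

```text
t: 2.35
eef_pos: [487.6, -25.3, 68.3]
tcp_rot: [3.141, -0.001, 0.13]
ft_force: [-0.5, 0.4, -0.6]
opening: 0.104
grip_force: 30.0
```

Emit:
move_arm(commands=[[[0,0,2],[0,0,0],0.0],[[0,0,4],[0,0,0],0.0],[[0,0,2],[0,0,0],0.0],[[-0.7,-4,1],[0,0,0],0.0],[[-0.7,-4.7,0],[0,0,0],0.0],[[-0.7,-4.7,0],[0,0,0],0.0],[[-0.7,-4.7,0],[0,0,0],0.0],[[-0.7,-4.7,0],[0,0,0],0.0],[[-0.7,-4.7,0],[0,0,0],0.0],[[-0.7,-4.7,-1],[0,0,0],0.0]])

```text
t: 3.35
eef_pos: [438.2, -349.6, 148.9]
tcp_rot: [3.139, -0.002, 0.13]
ft_force: [1.2, 0.5, 0.5]
opening: 0.103
grip_force: 30.0
```

Emit:
move_arm(commands=[[[0,0,-3],[0,0,0],0.0],[[0,0,-3],[0,0,0],0.0],[[0,0,0],[0,0,0],0.0]])

```text
t: 3.65
eef_pos: [436.9, -346.4, 84.9]
tcp_rot: [-3.137, 0.003, 0.129]
ft_force: [0.3, 0.3, 0.2]
opening: 0.103
grip_force: 30.0
```

Emit:
move_arm(commands=[[[0,0,-1.5],[0,0,0],0.0],[[0,0,-1],[0,0,0],0.0],[[0,0,-0.3],[0,0,0],0.0],[[0,0,0],[0,0,0],0.0]])

```text
t: 4.05
eef_pos: [438.6, -347.1, 60.0]
tcp_rot: [3.141, -0.0, 0.131]
ft_force: [0.1, 0.7, -0.1]
opening: 0.107
grip_force: 30.0
```

Emit:
move_arm(commands=[[[0,0,-0.2],[0,0,0],0.0],[[0,0,-0.2],[0,0,0],0.0],[[0,0,0],[0,0,0],0.0]])

```text
t: 4.35
eef_pos: [438.4, -347.2, 55.6]
tcp_rot: [3.141, -0.0, 0.13]
ft_force: [-0.4, -0.5, 0.2]
opening: 0.103
grip_force: 30.0
```

Emit:
move_arm(commands=[[[0,0,0],[0,0,0],0.2],[[0,0,0],[0,0,0],0.3],[[0,0,0],[0,0,0],0.35],[[0,0,1],[0,0,0],0.35],[[0,0,4],[0,0,0],0.35],[[0,0,4],[0,0,0],0.35],[[0,0,3],[0,0,0],0.35],[[1,4,0],[0,0,0],0.1],[[1,4,0],[0,0,0],0.0],[[1,4,0],[0,0,0],0.0]])

```text
t: 5.35
eef_pos: [468.4, -226.0, 176.6]
tcp_rot: [3.141, -0.001, 0.129]
ft_force: [0.8, -0.3, -0.4]
opening: 0.157
grip_force: 0.0
```

Emit:
move_arm(commands=[[[1,4.5,0],[0,0,0],0.0],[[1,4.5,0],[0,0,0],0.0],[[1,4.5,0],[0,0,0],0.0],[[1,4,0],[0,0,0],0.0],[[0.9,3.5,0],[0,0,0],0.0],[[0,0,0],[0,0,0],0.0],[[0,0,0],[0,0,0],0.0]])

```text
t: 6.05
eef_pos: [517.4, -16.7, 176.1]
tcp_rot: [3.141, -0.0, 0.132]
ft_force: [0.2, -1.0, 0.6]
opening: 0.011
grip_force: 0.0
```

```bash
python3 - <<'E'
from h import *
print(state())
t=read_camera("top");w=read_camera("wrist");cv2.imwrite("pics/t2.png",t);cv2.imwrite("pics/w2.png",w)
cv2.imwrite("pics/c2.png",np.hstack([cv2.resize(w,(427,320)),cv2.resize(t[235:335,400:500],(320,320))]))
E
```

```text
{'t': 6.05, 'joints': array([-1.59710891e-01,  3.86439860e-01,  1.86548873e+00, -2.84359279e-04,
        8.89167602e-01,  1.27918130e+00]), 'qvel': array([-0.03605325,  0.00124168,  0.00576801, -0.00185889, -0.00420722,
       -0.00591483]), 'tau': array([  1.82814259, -50.27312279, -22.14805305,   0.11681376,
        -0.05595658,   0.13678947]), 'eef_pos': array([517.3828011 , -16.6527952 , 176.08318608]), 'tcp_rot': array([ 3.14123835e+00, -4.11967505e-04,  1.32083319e-01]), 'ft_force': array([ 0.15934979, -0.95296969,  0.64629085]), 'moment': array([-0.00898821, -0.02769809, -0.03531128]), 'grip_force': 0.0, 'opening': 0.010901068817248035}
```

View pics/c2.png

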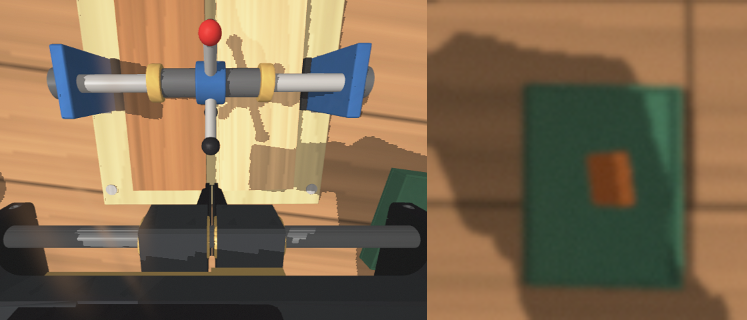

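The spacer stands inside the tray and the fingers line up with the near black bar. I'll start the first push.

Emit:
move_arm(commands=[[[0,0,-2],[0,0,0],0.0],[[0,0,-2],[0,0,0],0.0],[[0.7,0.1,0],[0,0,0],0.0],[[0.7,0.1,0],[0,0,0],0.0],[[0.5,0.07,0.5],[0,0,0],0.0],[[0.5,0.06,0.6],[0,0,0],0.0],[[0.6,0.08,0.4],[0,0,0],0.0]])

```text
t: 6.85
eef_pos: [543.8, -14.1, 151.7]
tcp_rot: [-3.141, 0.01, 0.13]
ft_force: [-30.0, -3.7, 21.5]
opening: 0.006
grip_force: 15.7
```

Emit:
move_arm(commands=[[[0.6,0.08,0.3],[0,0,0],0.0],[[0.6,0.08,0.2],[0,0,0],0.0],[[0.6,0.08,0.2],[0,0,0],0.0],[[0.6,0.08,0],[0,0,0],0.0]])

```text
t: 7.25
eef_pos: [571.2, -10.2, 159.5]
tcp_rot: [3.141, 0.001, 0.13]
ft_force: [-7.3, 0.4, 6.2]
opening: 0.001
grip_force: 3.8
```

Emit:
move_arm(commands=[[[0.6,0.08,0],[0,0,0],0.0],[[0.6,0.08,0],[0,0,0],0.0],[[0.6,0.08,0],[0,0,0],0.0]])

```text
t: 7.55
eef_pos: [589.6, -7.8, 159.1]
tcp_rot: [3.141, 0.0, 0.13]
ft_force: [-4.9, 0.7, 3.8]
opening: 0.005
grip_force: 2.8
```

Emit:
move_arm(commands=[[[0.6,0.08,0],[0,0,0],0.0],[[0.6,0.08,0],[0,0,0],0.0],[[0.6,0.08,-0.1],[0,0,0],0.0]])

```text
t: 7.85
eef_pos: [606.4, -5.3, 157.1]
tcp_rot: [-3.141, 0.004, 0.13]
ft_force: [-9.0, 0.1, -2.1]
opening: 0.002
grip_force: 3.7
```

Emit:
move_arm(commands=[[[0.6,0.08,-0.2],[0,0,0],0.0],[[0.6,0.08,-0.3],[0,0,0],0.0],[[0.5,0.07,-0.3],[0,0,0],0.0]])

```text
t: 8.15
eef_pos: [623.5, -2.9, 149.1]
tcp_rot: [-3.141, 0.003, 0.13]
ft_force: [-8.9, 0.2, 1.8]
opening: 0.009
grip_force: 3.6
```

Emit:
move_arm(commands=[[[-0.1,0,2],[0,0,0],0.0],[[0,0,2],[0,0,0],0.0],[[-2.5,-0.32,0],[0,0,0],0.0],[[-3.5,-0.46,0],[0,0,0],0.0],[[-3,-0.42,0],[0,0,0],0.0],[[0,0,0],[0,0,0],0.0],[[0,0,-2],[0,0,0],0.0],[[0,0,-1.7],[0,0,0],0.0],[[0,0,0],[0,0,0],0.0]])

```text
t: 9.05
eef_pos: [533.9, -15.0, 150.9]
tcp_rot: [-3.141, 0.001, 0.13]
ft_force: [0.7, 0.1, 0.8]
opening: 0.004
grip_force: 0.0
```

```bash
python3 - <<'E'
from h import *
w=read_camera("wrist");cv2.imwrite("pics/w3.png",w)
def b(im,roi):
    try:return blob(im,(0,150,80),(4,255,255),roi)[0]
    except ValueError:return None
s=read_camera("side");cv2.imwrite("pics/s3.png",s);r=blob(s,(0,140,60),(4,255,255),(200,150,370,310));print(r[0],r[1])
# red ball on plane jig y through hub: intersect
o,d=ray("side",r[0]);n=np.array([-.1296,.9916,0]);H=np.array([602,-6,115.])
X=o+d*(n@(H-o))/(n@d);v=X-H;x=v[:2]@[.9916,.1296];print(X,np.hypot(x,v[2]),"angle",np.arctan2(x,v[2]))
r0=(271.8,205.6);o,d=ray("side",r0);X=o+d*(n@(H-o))/(n@d);v=X-H;x=v[:2]@[.9916,.1296];print("start",X,np.arctan2(x,v[2]))
E
```

```text
[269.76470588 240.47058824] [268 238   5   5  17]
[ 6.43535982e+02 -5.71335996e-01  7.00745163e+01] 61.425762741275605 angle 2.391137473097187
start [633.51280915  -1.88134322 168.32919171] 0.5374410482955423
```

Emit:
move_arm(commands=[[[0.8,0.1,0],[0,0,0],0.0],[[0.6,0.08,0.2],[0,0,0],0.0],[[0.6,0.08,0.2],[0,0,0],0.0],[[0.6,0.08,0.2],[0,0,0],0.0],[[0.6,0.08,0.1],[0,0,0],0.0],[[0.6,0.08,0],[0,0,0],0.0],[[0.6,0.08,0],[0,0,0],0.0],[[0.6,0.08,0],[0,0,0],0.0]])

```text
t: 9.95
eef_pos: [583.6, -8.0, 159.6]
tcp_rot: [3.141, 0.001, 0.13]
ft_force: [-5.8, -0.9, 4.9]
opening: 0.004
grip_force: 3.1
```

Emit:
move_arm(commands=[[[0.6,0.08,0],[0,0,0],0.0],[[0.6,0.08,0],[0,0,0],0.0],[[0.6,0.08,0],[0,0,0],0.0],[[0.6,0.08,-0.2],[0,0,0],0.0]])

```text
t: 10.35
eef_pos: [606.9, -4.8, 156.9]
tcp_rot: [-3.141, 0.003, 0.13]
ft_force: [-7.0, 0.3, 0.6]
opening: 0.005
grip_force: 3.8
```

Emit:
move_arm(commands=[[[0.6,0.08,-0.3],[0,0,0],0.0],[[0.6,0.08,-0.3],[0,0,0],0.0],[[0.6,0.08,-0.2],[0,0,0],0.0]])

```text
t: 10.65
eef_pos: [624.6, -2.4, 148.6]
tcp_rot: [-3.141, 0.004, 0.13]
ft_force: [-8.6, -0.8, 1.1]
opening: 0.005
grip_force: 3.7
```

Emit:
move_arm(commands=[[[-0.1,0,2],[0,0,0],0.0],[[0,0,2],[0,0,0],0.0],[[-2.5,-0.32,0],[0,0,0],0.0],[[-3.5,-0.46,0],[0,0,0],0.0],[[-3,-0.42,0],[0,0,0],0.0],[[0,0,0],[0,0,0],0.0],[[0,0,-2],[0,0,0],0.0],[[0,0,-1.7],[0,0,0],0.0],[[0,0,0],[0,0,0],0.0]])

```text
t: 11.55
eef_pos: [534.9, -14.5, 150.5]
tcp_rot: [-3.141, 0.002, 0.13]
ft_force: [-0.6, -0.2, 0.0]
opening: 0.002
grip_force: 0.0
```

```bash
python3 - <<'E'
from h import *
w=read_camera("wrist");s=read_camera("side");t=read_camera("top")
for n,i in(("w4",w),("s4",s),("t4",t)):cv2.imwrite(f"pics/{n}.png",i)
try:
    r=blob(s,(0,140,60),(4,255,255),(200,150,370,310));print(r[0],r[1])
    o,d=ray("side",r[0]);n=np.array([-.1296,.9916,0]);H=np.array([602,-6,115.])
    X=o+d*(n@(H-o))/(n@d);v=X-H;x=v[:2]@[.9916,.1296];print(X,np.hypot(x,v[2]),"angle",np.arctan2(x,v[2]))
except ValueError: print("no red")
a=cv2.resize(w[0:300,50:600],None,fx=.727,fy=.727);b=cv2.resize(s[175:315,200:370],(400,329))
h=max(a.shape[0],b.shape[0]);pad=lambda i:cv2.copyMakeBorder(i,0,h-i.shape[0],0,0,0)
cv2.imwrite("pics/c4.png",np.hstack([pad(a),pad(b)]))
E
```

```text
[307.23809524 239.        ] [305 236   5   6  21]
[557.49246254 -11.81703999  78.54162214] 57.828250764722505 angle -2.252941539646208
```

View pics/c4.png

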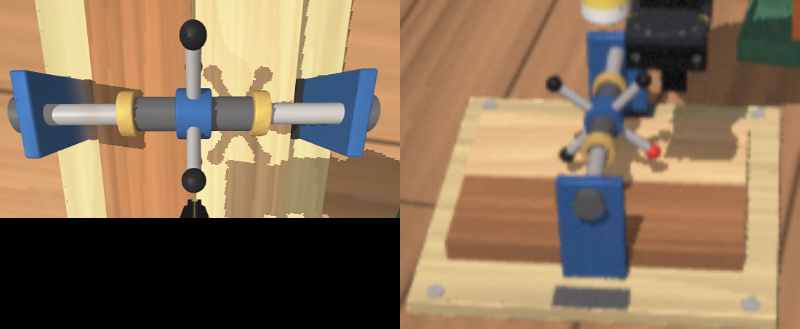

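The view confirms the joint is nearly closed, and the next bar's ball is just ahead of the fingers. The three force readings give about 0.30 N m, so the thread is still running free. I'll push on in smaller steps and stop near 0.50 N m.

Emit:
move_arm(commands=[[[0.8,0.1,0],[0,0,0],0.0],[[0.6,0.08,0.2],[0,0,0],0.0],[[0.6,0.08,0.2],[0,0,0],0.0],[[0.5,0.07,0.2],[0,0,0],0.0]])

```text
t: 12.1
eef_pos: [558.1, -11.2, 158.5]
tcp_rot: [-3.141, 0.004, 0.131]
ft_force: [-12.4, -0.5, 10.4]
opening: 0.001
grip_force: 6.4
```

Emit:
move_arm(commands=[[[0.4,0.05,0.2],[0,0,0],0.0],[[0.4,0.05,0],[0,0,0],0.0]])

```text
t: 12.3
eef_pos: [567.0, -10.2, 160.7]
tcp_rot: [-3.142, 0.002, 0.13]
ft_force: [-8.4, 0.3, 7.7]
opening: 0.004
grip_force: 4.4
```

Emit:
move_arm(commands=[[[0.4,0.05,0],[0,0,0],0.0],[[0.4,0.05,0],[0,0,0],0.0]])

```text
t: 12.5
eef_pos: [575.3, -9.2, 160.4]
tcp_rot: [-3.142, 0.001, 0.13]
ft_force: [-6.3, -0.4, 4.9]
opening: 0.004
grip_force: 3.5
```

Emit:
move_arm(commands=[[[0.4,0.05,0],[0,0,0],0.0],[[0.4,0.05,0],[0,0,0],0.0],[[0.4,0.05,0],[0,0,0],0.0]])

```text
t: 12.8
eef_pos: [587.5, -7.6, 160.4]
tcp_rot: [-3.142, 0.001, 0.13]
ft_force: [-6.0, 0.7, 3.6]
opening: 0.003
grip_force: 2.9
```

Emit:
move_arm(commands=[[[0.4,0.05,0],[0,0,0],0.0],[[0.4,0.05,0],[0,0,0],0.0]])

```text
t: 13.0
eef_pos: [595.4, -6.6, 160.2]
tcp_rot: [-3.141, 0.001, 0.13]
ft_force: [-5.5, 0.5, 1.1]
opening: 0.003
grip_force: 2.8
```

Emit:
move_arm(commands=[[[0.4,0.05,0],[0,0,0],0.0],[[0.4,0.05,0],[0,0,0],0.0]])

```text
t: 13.2
eef_pos: [602.5, -5.6, 159.4]
tcp_rot: [-3.141, 0.004, 0.13]
ft_force: [-8.8, -0.9, -3.2]
opening: 0.004
grip_force: 3.5
```

Emit:
move_arm(commands=[[[0.4,0.05,-0.1],[0,0,0],0.0],[[0.4,0.05,-0.1],[0,0,0],0.0]])

```text
t: 13.4
eef_pos: [610.0, -4.5, 157.1]
tcp_rot: [-3.141, 0.005, 0.13]
ft_force: [-9.6, -0.6, -1.5]
opening: 0.008
grip_force: 4.4
```

Emit:
move_arm(commands=[[[0.4,0.05,-0.2],[0,0,0],0.0],[[0.4,0.05,-0.2],[0,0,0],0.0]])

```text
t: 13.6
eef_pos: [617.8, -3.5, 153.2]
tcp_rot: [-3.141, 0.006, 0.13]
ft_force: [-11.3, -0.4, 1.5]
opening: 0.008
grip_force: 5.2
```

Emit:
move_arm(commands=[[[0.4,0.05,-0.2],[0,0,0],0.0],[[0.4,0.05,-0.2],[0,0,0],0.0]])

```text
t: 13.8
eef_pos: [625.3, -2.5, 149.1]
tcp_rot: [-3.141, 0.007, 0.131]
ft_force: [-14.3, -0.7, 1.0]
opening: 0.005
grip_force: 5.9
```

The torque came out at 0.38, 0.47 and now about 0.52 N m, which is roughly 48 N of clamping. I'll stop here, back off and check.

Emit:
move_arm(commands=[[[-0.4,-0.05,0],[0,0,0],0.0],[[-0.6,-0.08,0],[0,0,0],0.0],[[0,0,2],[0,0,0],0.0],[[0,0,4],[0,0,0],0.0],[[0,0,4],[0,0,0],0.0],[[-4,-0.5,2],[0,0,0],0.0],[[-4,-0.5,0],[0,0,0],0.0],[[-4,-0.5,0],[0,0,0],0.0],[[0,0,0],[0,0,0],0.0],[[0,0,0],[0,0,0],0.0]])

```text
t: 14.8
eef_pos: [497.4, -19.3, 270.7]
tcp_rot: [3.141, -0.003, 0.13]
ft_force: [0.4, 0.2, -0.3]
opening: 0.004
grip_force: 0.0
```

```bash
python3 - <<'E'
from h import *
print(state()["ft_force"])
w=read_camera("wrist");s=read_camera("side")
t=read_camera("top");print("spacer tray",blob(t,(3,150,80),(15,255,255),(428,258,485,328))[:2])
try:
    r=blob(s,(0,140,60),(4,255,255),(200,150,370,310));print(r[0],r[1])
    o,d=ray("side",r[0]);n=np.array([-.1296,.9916,0]);H=np.array([602,-6,115.])
    X=o+d*(n@(H-o))/(n@d);v=X-H;x=v[:2]@[.9916,.1296];print(X,np.hypot(x,v[2]),"angle",np.arctan2(x,v[2])%6.283)
except ValueError: print("no red")
a=cv2.resize(w[0:330,50:600],None,fx=.727,fy=.727);b=cv2.resize(s[165:315,200:412],(400,283))
h=max(a.shape[0],b.shape[0]);pad=lambda i:cv2.copyMakeBorder(i,0,h-i.shape[0],0,0,0)
cv2.imwrite("pics/c5.png",np.hstack([pad(a),pad(b)]))
E
```

```text
[ 0.37570619  0.16126424 -0.27215837]
spacer tray (array([457.02512563, 290.52261307]), array([450, 283,  15,  16, 199], dtype=int32))
[303.38461538 208.80769231] [301 206   6   6  26]
[564.3483227  -10.92099372 162.58066365] 60.87594547103996 angle 5.6094310411806125
```

View pics/c5.png

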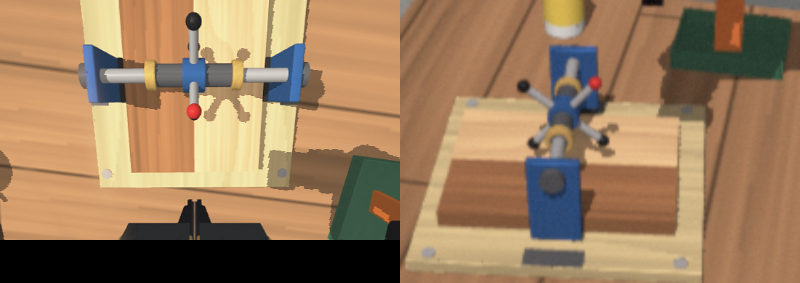

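The joint is closed with the boards tight together, the jaws are against the boards, and the spacer stands in the tray. The arm is touching nothing and the bystanders haven't moved, so I'm handing the job in.

```bash
python3 -c "
from cell import *
print(env.job_done())"
```

```text
the job is handed in; nothing more can be done
None
```

The job is handed in: the spacer is standing in the green tray and the glue joint is closed. Clamping is about 48 N, estimated from the push force, and the clamp is let go. Pushing was mostly light, but the first push briefly reached about 37 N.

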